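# Fetch the spark plug from the covered parts carousel

### The arm

A 6-joint arm with a two-finger parallel gripper is mounted at the origin on a cart in front of the work surface, level with it; the furniture and walls round the work are solid. World frame = base frame: x ahead of the robot, y to its left, z up, the work surface at z = 0. Lengths are in m, angles in rad, forces in N, time in s.
With the tool pointing down it reaches from about 0.35 to 0.875 m from the base axis. Payload 4.2 kg.
Tool frame: the origin (TCP) lies midway between the tips of the shut fingers; the grasp point (between the pads) lies 19 mm behind it; x points along the fingers, y is the direction in which the jaws open and shut, and the axes are right-handed (so a half turn about x gives the same grasp; the last joint's range is limited). The gripper opens to 87 mm and grips with 3 to 60 N. Pads are 19 mm wide; open, the fingers measure 117 mm over their backs; the gripper's body (75 mm by 190 mm) begins 51 mm behind the grasp point.
Start: joints at [-1.057, 0.385, 0.008, 0, -1.194, -0.259], TCP at [0.158, -0.605, 0.223] pointing down, gripper open.
Joint ranges: [-3.14, 3.14], [-1.21, 2.06], [-1.07, 1.41], [-3.16, 2.05], [-2.99, -0.16], [-3.1, 3.1]. Speed limits (rad/s): [2.79, 2.79, 3.14, 3.14, 3.14, 3.14].

### API

Orientations are given as a rotation vector (axis times angle).
In Python, from rig import get_state, snapshot, camera_model, sign_off gives the robot as it stands. The module is installed in compiled form; this text tells all that it offers.
- The arm moves only by the tool drive_tool, never from a script. Its argument "increments" is text: rows parted by semicolons, each of 6 numbers parted by spaces: the shift along the world's x, y, z in cm, then the turn, a rotation vector about the world's x, y, z in degrees. A call has 1 to 20 rows; each row is the pose to reach, as a shift and turn from the pose commanded when the call began; what a row does not reach only later rows make up. A row lasts 1/12 s, in which the tool goes at most 41.7 mm and 7.16 degrees, less where a joint would pass 70% of its speed; a pose out of reach is approached as far as the arm can. A call with a gripper value outside its range is refused whole. "claw" is the gripper command: -1 is shut, 1 is fully open, values between are in proportion, set as the call begins (left out, the last holds). The fingers move at their own pace and stop on an object; "force" is the grip in N (left out, the last holds). Time passes only in rows, so rows that repeat a pose let the fingers close. It gives the time, the measured TCP pose, the force and the opening at its end, in the units of the state.
- get_state(): the state, without advancing time (a new reading comes with each control period).
- snapshot(name): name is "scene" or "side" or "wrist"; returns the picture (384x512x3 uint8, red, green, blue); there is no depth.
- camera_model(name): a dict with "vertical_fov" (degrees; the focal length in pixels is half the picture's height over the tangent of half this angle, whatever the lens; pixels are square), "cx", "cy" (the principal point, pixels), "eye" and "orientation" of the camera in the world. Camera axes: x right, y down, z forward; pixel columns grow to the right and rows downward; lengths in m; the calibration is good to about 2 mm. The wrist camera is an equidistant fisheye: a pixel r from the principal point sees the ray r / f radians off the axis. A picture is of the moment at which its call begins: read the wrist's pose just before it. camera_model takes no time and is no camera call; for the wrist camera it gives the pose at the moment of the call.
- sign_off(): hands the job in, once; it reports no verdict.
The state is a dict: "time": time; "qpos": joint angles; "qvel": joint speeds; "effort": joint torques, N m; "tool_pos": TCP position; "eef_rot": TCP orientation; "wrist_force": force on the tool from outside, world axes, zero at the start; "ft_torque": the same for the moment, N m; "finger_gap": finger opening in m.
Only numpy, scipy, OpenCV 4.12 (cv2) and the standard library are available. Lean on these libraries where they do the work, as an engineer would, in place of code of your own. Each camera call takes 0.05 s, during which the arm holds its last target. There are 200 camera calls.

### The job

The chainsaw needs its spark plug: turn the parts carousel, which has a bar knob on its hub, until the pocket with the spark plug stands still in the middle of the opening of the clear guard. Then take the spark plug out through the opening, lay it flat in the open steel tray in front of the chainsaw, gently and without dropping it, and let go. Leave the bolt, the bearing and the nut lying in the carousel.

Things in the scene. Friction and masses are not known exactly. Their poses are not given: they have to be found in the camera images.
- carousel: fixed base of the parts carousel, a dark steel disc of 260 mm diameter, 8 mm thick, on the bench right of the vice. Origin: centre of its underside, on the turning axis, z up; its -x axis points through the middle of the guard's opening, roughly towards the robot. Four posts at 124 mm radius, 60 mm high, carry the clear guard; two of them flank the opening.
- rotor (a joint): angle of the turning disc (236 mm diameter, aluminium rim, dark rubber floor) from where it stood at the start, rad, 0 at the start, positive counter-clockwise seen from above; two turns free either way, friction about 0.1 N m, stays put. Four 90 degree pockets, floor 20 mm above the bench; walls between them 4 mm thick, up to 34 mm; rim (inner radius 114 mm) up to 32 mm.
- knob_grip (a point): grip point of the black bar knob on the disc's hub, on the turning axis, 75 mm above the bench; turns with the disc. The bar is 52 mm long along this point's x, 16 mm wide along its y, and stands from 60 to 86 mm above the bench; fingers must stay above the guard's top at 53 mm. The spark plug's pocket lies towards this point's -x, the bolt's towards +x.
- opening (a point): fixed point on the pocket floor, mid-opening, 74 mm from the turning axis along the carousel's -x, 20 mm above the bench; axes as the carousel's. The plug's middle comes here. The clear guard (radius 113 mm, underside 50, top 53 mm above the bench) covers the pockets all round except 50 degrees either side of here; parts can only be lifted out in this opening.
- spark_plug: spark plug, stepped metal and white ceramic round part, 75 mm long, 21 mm diameter at its thickest. Origin: underside of its middle; x axis along its length. It lies radially in its pocket, its middle 74 mm from the turning axis, cradled between two pairs of 8 mm high ribs that leave 32 mm free at its middle for fingers. About 50 g.
- bolt: M12 hex bolt, 78 mm long, lying in the pocket opposite the spark plug; origin at the outer face of its head, z axis along the shank
- bearing: ball bearing, ring of 52 mm diameter, 15 mm high, flat in a pocket; origin at the centre of its underside
- nut: M16 hex nut, 27 mm wide, 12 mm high, flat in the pocket opposite the bearing; origin at the centre of its underside
- tray: open steel service tray, fixed, left of the vice in front of the chainsaw: 150 mm along its x, 110 mm along its y, 22 mm high, walls and floor 3 mm thick. Origin: centre of its underside.
Things that resemble listed ones, but are neither listed nor needed, are in the scene too. What is meant by the bearing is not yellow, and is the larger of those in its own colour.

How it is judged:
By the outcome, as a careful person would: the job done as asked, in the order asked, and still so for the second after the job is handed in, with the robot touching nothing.
It also fails if it takes over 72 s, if anything falls off the work surface, if the arm or the gripper's body presses on something with over 40 N, if the wrist force passes 120 N, or if a joint passes its speed limit or range.

## Working session

There is one attempt and no reset: what is moved stays moved. The work goes in short steps, Python scripts to look and compute and a tool call to move; the robot and the scene stay as the last step left them, time stands still between calls to the robot, and variables do not carry over. Pictures are saved under pics/ and viewed, about 8 in all and at most 12, crops included, and the job is handed in when it is done.

Besides the shell and the picture viewer there is one more tool, called by a JSON object that holds its "name" and its "arguments", one argument or row to a line. drive_tool: Moves the arm, as the interface text tells. Its arguments: {"type":"object","properties":{"increments":{"type":"string"},"claw":{"type":"number"},"force":{"type":"number"}},"required":["increments"]}

```bash
mkdir -p pics; cat > h.py <<'E'
import numpy as np, cv2
from rig import *
from scipy.spatial.transform import Rotation as R
def save(n,f,crop=None,s=1):
    im=snapshot(n)[:,:,::-1].copy()
    cv2.imwrite('pics/full_'+f+'.png',im)
    if crop: im=im[crop[1]:crop[3],crop[0]:crop[2]]
    if s!=1: im=cv2.resize(im,None,fx=s,fy=s,interpolation=cv2.INTER_CUBIC)
    cv2.imwrite('pics/'+f+'.png',im)
def rot(o):
    o=np.array(o,float)
    if o.shape==(3,3): return o
    if o.size==4: return R.from_quat(o).as_matrix()
    return R.from_rotvec(o).as_matrix()
def ray(m,u,v,fish=False):
    f=192/np.tan(np.radians(m['vertical_fov'])/2)
    x,y=u-m['cx'],v-m['cy']
    if fish:
        r=np.hypot(x,y);t=r/f
        d=np.array([x/r*np.sin(t),y/r*np.sin(t),np.cos(t)]) if r>0 else np.array([0,0,1.])
    else: d=np.array([x/f,y/f,1])
    return np.array(m['eye']),rot(m['orientation'])@d
def onz(m,u,v,z,fish=False):
    e,d=ray(m,u,v,fish); return e+d*(z-e[2])/d[2]
E
python3 - <<'E'
from h import *
for n in('scene','side','wrist'):print(n,camera_model(n))
save('scene','s0',s=1.5);save('side','d0',s=1.5);save('wrist','w0',s=1.5)
print(get_state())
E
```

```text
scene {'vertical_fov': 55.213195013375426, 'cx': 254.13949271181968, 'cy': 192.7139709070911, 'eye': array([ 0.02568884, -0.92874429,  0.6935037 ]), 'orientation': array([-2.08469406,  0.56460118, -0.30017336])}
side {'vertical_fov': 55.24381109952747, 'cx': 252.11525534304837, 'cy': 193.88876842291714, 'eye': array([ 0.1564215 , -0.93535834,  0.47267844]), 'orientation': array([-1.96257842,  0.36380656, -0.27288399])}
wrist {'vertical_fov': 65.70646984690485, 'cx': 253.01149511405947, 'cy': 191.52331524567137, 'eye': array([ 0.0925857 , -0.62177607,  0.38500465]), 'orientation': array([1.82188744, 2.35737928, 0.29423266])}
{'time': 0.15, 'qpos': array([-1.05738754e+00,  3.85376684e-01,  6.93710584e-03, -3.38583093e-04,
       -1.19399116e+00, -2.58576030e-01]), 'qvel': array([-0.00084954, -0.00255628,  0.00373526,  0.00171724, -0.00149747,
       -0.00072069]), 'effort': array([ 3.30304999e-05, -3.91051912e+01,  1.87588048e+01,  4.22229499e+00,
        1.24073515e-02, -1.44306277e-04]), 'tool_pos': array([ 0.1574344 , -0.60437971,  0.2217138 ]), 'eef_rot': array([-0.1986731 ,  1.5618559 ,  0.20124347]), 'wrist_force': array([-0.5803836 ,  0.44533601,  0.25924432]), 'ft_torque': array([-0.00303808, -0.00519508,  0.02101606]), 'finger_gap': 0.0870985315750441}
```

View pics/s0.png

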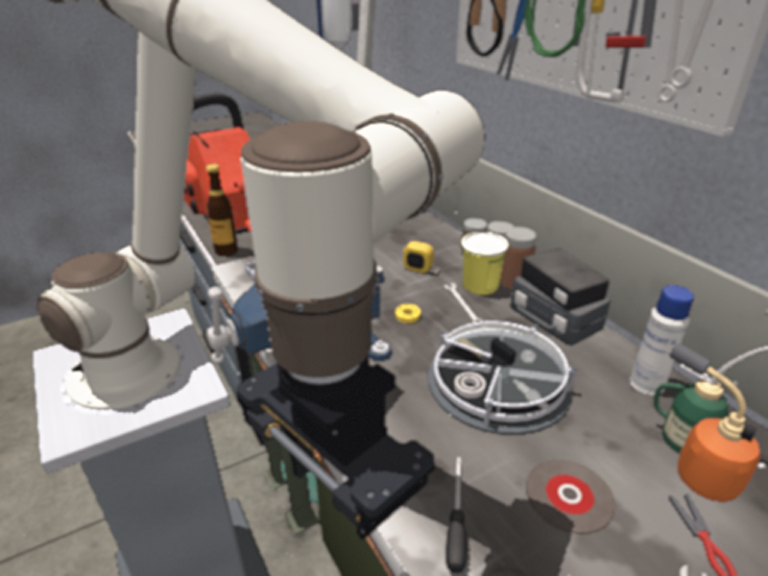

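View pics/w0.png

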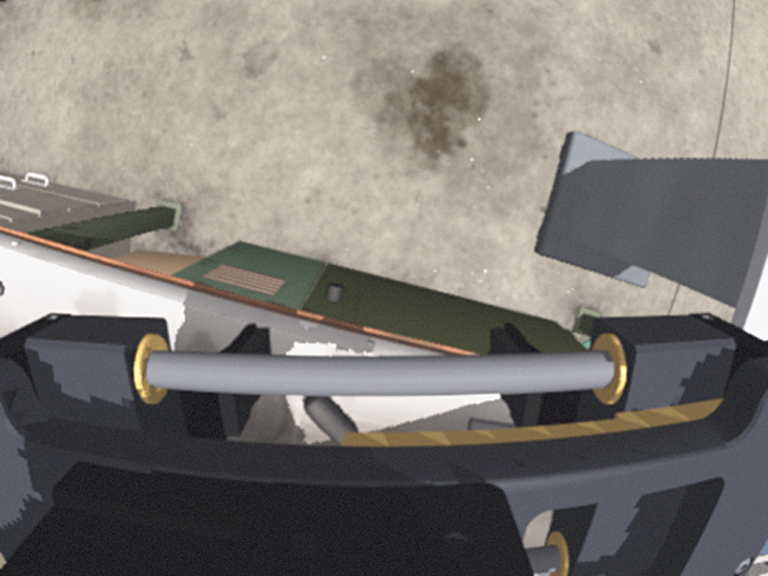

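Scene view: the carousel is at about full-res (334,247), with the bearing at lower left, the nut at upper right and the knob at (336,234). The plug appears to be under the guard. The wrist view is mostly blocked by the gripper. I'll zoom in next.

```bash
python3 - <<'E'
from h import *
a=cv2.imread('pics/full_s0.png')[200:300,275:395]; b=cv2.imread('pics/full_d0.png')
cv2.imwrite('pics/c1.png',cv2.resize(a,None,fx=6.5,fy=6,interpolation=cv2.INTER_CUBIC) if 0 else cv2.resize(a,None,fx=6,fy=6,interpolation=cv2.INTER_CUBIC))
m=camera_model('scene')
for p in[(334,247,.02),(336,234,.086),(140,200,0)]:print(p,onz(m,*p))
E
```

```text
(334, 247, 0.02) [ 0.59665304 -0.37498882  0.02      ]
(336, 234, 0.086) [ 0.57845833 -0.39287665  0.086     ]
(140, 200, 0) [0.20583827 0.15836065 0.        ]
```

View pics/c1.png

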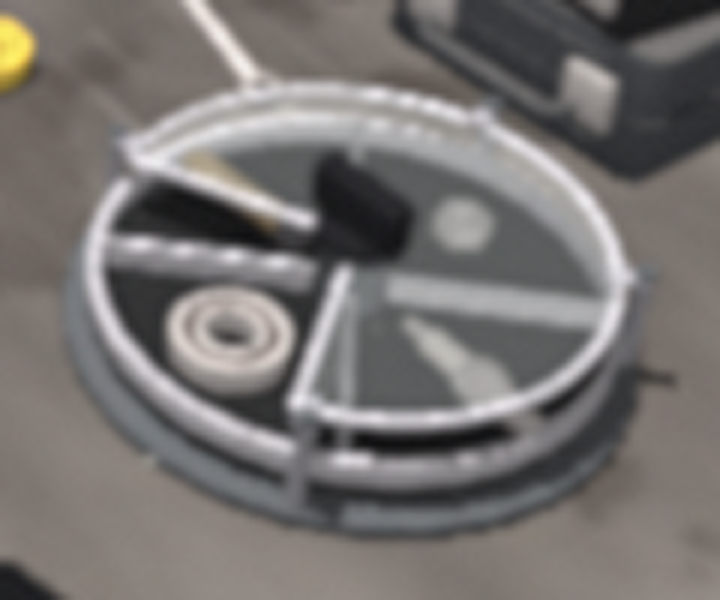

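View pics/d0.png

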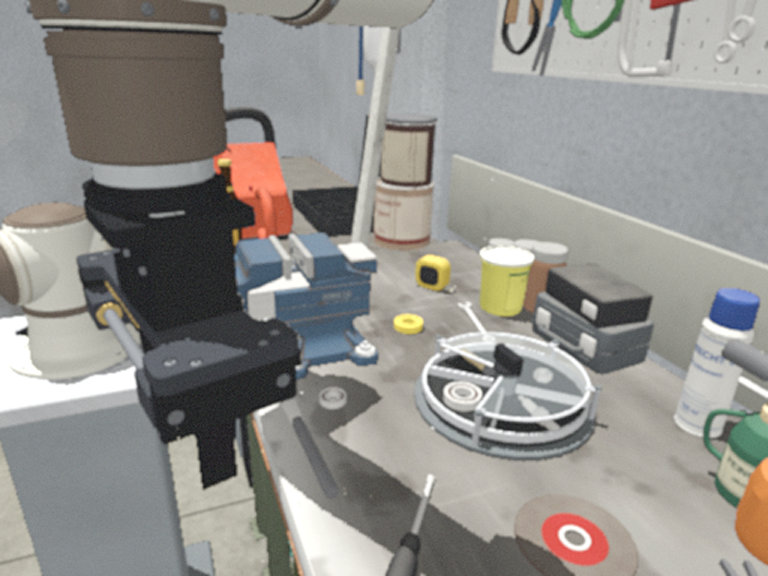

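Crop: bearing at lower left in the opening, nut at upper right, and a pale stepped part (the plug) at lower right at crop (455,365). The tan bolt is opposite at (235,190). The post tops are at crop (125,145), (300,400), (487,112) and (632,278). Next I'll cast rays.

```bash
cat > m1.py <<'E'
from h import *
from scipy.optimize import least_squares
m=camera_model('scene')
P=lambda x,y,z:onz(m,(x+.5)/6-.5+275,(y+.5)/6-.5+200,z)
posts=[P(x,y,.06) for x,y in[(122,142),(300,398),(487,108),(634,276)]]
disc=[P(x,y,.008) for x,y in[(66,305),(100,408),(150,465),(230,512),(330,535),(420,534),(500,518),(580,472),(632,400)]]
for n,q,r in(('posts',posts,.124),('disc',disc,.13)):
    q=np.array(q)[:,:2]
    s=least_squares(lambda c:np.hypot(*(q-c).T)-r,[.58,-.385]);c=s.x
    print(n,c,'res mm',(s.fun*1e3).round(1),'az',np.degrees(np.arctan2(*(q-c).T[::-1])).round(1))
for n,p in dict(bear=(230,328,.035),nut=(465,222,.032),plugin=(410,325,.03),plugmid=(470,375,.03),plugout=(530,430,.03),bolt=(235,190,.03),knobtop0=(338,158,.086),knobtop1=(398,207,.086)).items():
    q=P(*p)[:2]-c;print(n,P(*p).round(3),'r',np.hypot(*q).round(4),'az',np.degrees(np.arctan2(q[1],q[0])).round(1))
E
python3 m1.py
```

```text
posts [ 0.58841592 -0.37760971] res mm [-7.8 -8.3 -6.9 -5.3] az [ 117.8 -141.6   17.8  -46.9]
disc [ 0.58477547 -0.37980574] res mm [-5.  -2.5  1.7  3.8  1.8 -1.  -1.9 -3.4 -0.9] az [ 145.1  176.  -167.1 -149.7 -132.  -115.8  -99.9  -78.6  -54.1]
bear [ 0.518 -0.381  0.035] r 0.0672 az -178.7
nut [ 0.659 -0.377  0.032] r 0.074 az 2.4
plugin [ 0.591 -0.416  0.03 ] r 0.0365 az -80.5
plugmid [ 0.592 -0.453  0.03 ] r 0.0733 az -84.6
plugout [ 0.59 -0.49  0.03] r 0.1102 az -87.1
bolt [ 0.583 -0.302  0.03 ] r 0.0781 az 91.4
knobtop0 [ 0.589 -0.36   0.086] r 0.0204 az 77.3
knobtop1 [ 0.589 -0.4    0.086] r 0.0203 az -77.4
```

```bash
python3 - <<'E'
from h import *
s=get_state();M=R.from_rotvec(s['eef_rot']).as_matrix();print(M.round(3));print('y yaw',np.degrees(np.arctan2(M[1,1],M[0,1])))
print('cam rel tool',M.T@(np.array(camera_model('wrist')['eye'])-s['tool_pos']), 'cam z in tool',M.T@rot(camera_model('wrist')['orientation'])[:,2])
E
```

```text
[[-0.001 -0.252  0.968]
 [ 0.002  0.968  0.252]
 [-1.     0.002 -0.   ]]
y yaw 104.5936830779095
cam rel tool [-0.16354554 -0.00030083 -0.06716257] cam z in tool [0.96987476 0.00098073 0.24360212]
```

{"name": "drive_tool", "arguments": {
  "increments": "4 2 1 0 0 7; 8 4 2 0 0 14; 12 6 2 0 0 21; 16 8 2 0 0 28; 20 10 2 0 0 35; 24 12 2 0 0 42; 28 14.5 2 0 0 49; 32 16.5 2 0 0 56; 36 19 2 0 0 63; 40 21 2 0 0 70; 43 22.5 2 0 0 77; 43 22.5 2 0 0 77; 43 22.5 2 0 0 77; 43 22.5 2 0 0 77; 43 22.5 2 0 0 77; 43 22.5 2 0 0 77",
  "claw": 1
}}

```text
time: 1.48
tool_pos: [0.5865, -0.3804, 0.2426]
eef_rot: [-1.229, 1.197, 1.229]
wrist_force: [0.1, 0.8, -0.3]
finger_gap: 0.087
```

```bash
python3 - <<'E'
from h import *
import pickle
m=camera_model('wrist');pickle.dump(m,open('w1.pkl','wb'));save('wrist','w1',s=1.5)
s=get_state();M=R.from_rotvec(s['eef_rot']).as_matrix();print(s['tool_pos'],np.degrees(np.arctan2(M[1,1],M[0,1])),s['qpos'],s['wrist_force'])
E
```

```text
[ 0.58643614 -0.38062549  0.24284066] -178.49237408544917 [-3.45060943e-01  5.03185549e-01  2.48689143e-01  8.45398704e-05
 -1.31631940e+00  3.71352698e-01] [-0.90533296 -0.35126114 -0.28403761]
```

View pics/w1.png

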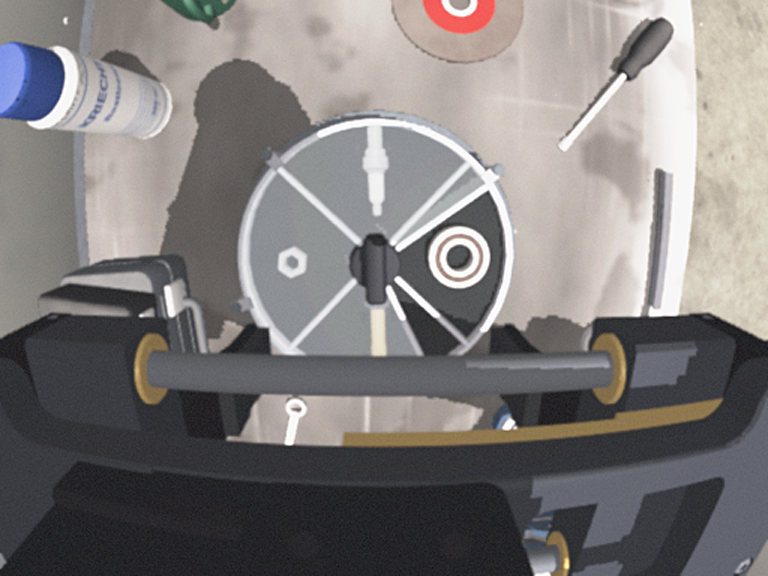

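Wrist view: knob at about (375,268), plug at (375,170), nut at (292,262), bearing at (459,257), bolt at (378,330). The posts are at (272,157), (498,170) and (241,304). The opening is on the right, towards the robot.

```bash
cat > m2.py <<'E'
from h import *
from scipy.optimize import least_squares
import pickle
m=pickle.load(open('w1.pkl','rb'))
P=lambda x,y,z:onz(m,(x+.5)/1.5-.5,(y+.5)/1.5-.5,z,True)[:2]
ring=np.array([P(x,y,.008) for x,y in[(239,255),(248,205),(289,140),(340,115),(376,110),(410,113),(510,205),(514,255)]])
s=least_squares(lambda c:np.hypot(*(ring-c[:2]).T)-c[2],[.58,-.385,.13]);c=s.x[:2];print('disc',s.x,(s.fun*1e3).round(1))
g=np.array([P(x,y,.053) for x,y in[(240,255),(247,212),(376,118),(318,136),(448,136)]])
s=least_squares(lambda c:np.hypot(*(g-c[:2]).T)-c[2],[.58,-.385,.11]);print('guard',s.x,(s.fun*1e3).round(1))
for n,p in dict(post1=(271,156,.06),post2=(500,168,.06),post3=(240,303,.06),plugtip=(376,211,.03),plugmid=(375,170,.03),plugout=(374,132,.03),nut=(292,262,.032),bear=(459,257,.035),k0=(376,236,.086),k1=(375,302,.086),e1a=(398,247,.053),e1b=(490,178,.053),e2a=(388,287,.053),e2b=(403,320,.053)).items():
    q=P(*p);d=q-c;print(n,q.round(4),'r',np.hypot(*d).round(4),'az',np.degrees(np.arctan2(d[1],d[0])).round(1))
E
python3 m2.py
```

```text
disc [ 0.58738164 -0.37966264  0.12841169] [ 1.2 -1.8  0.9 -0.3 -0.4  0.3  0.9 -0.9]
guard [ 0.58350551 -0.3748249   0.11850647] [-0.3  0.7  1.2 -1.3 -0.3]
post1 [ 0.6725 -0.4634] r 0.1194 az -44.5
post2 [ 0.493  -0.4592] r 0.1235 az -139.9
post3 [ 0.7011 -0.3434] r 0.1194 az 17.7
plugtip [ 0.5895 -0.4186] r 0.039 az -86.9
plugmid [ 0.5913 -0.4532] r 0.0736 az -87.0
plugout [ 0.593  -0.4853] r 0.1058 az -87.0
nut [ 0.661  -0.3735] r 0.0739 az 4.8
bear [ 0.5177 -0.3822] r 0.0698 az -177.9
k0 [ 0.5888 -0.4047] r 0.0251 az -86.8
k1 [ 0.5883 -0.3552] r 0.0245 az 87.9
e1a [ 0.5711 -0.3919] r 0.0204 az -143.1
e1b [ 0.499  -0.4508] r 0.1134 az -141.2
e2a [ 0.578  -0.3587] r 0.023 az 114.0
e2b [ 0.5646 -0.3307] r 0.054 az 114.9
```

{"name": "drive_tool", "arguments": {
  "increments": "0.1 0.1 -3 0 0 1.5; 0.1 0.1 -6 0 0 1.5; 0.1 0.1 -9 0 0 1.5; 0.1 0.1 -12 0 0 1.5; 0.1 0.1 -14.5 0 0 1.5; 0.1 0.1 -16.5 0 0 1.5; 0.1 0.1 -17.8 0 0 1.5; 0.1 0.1 -18.5 0 0 1.5; 0.1 0.1 -18.5 0 0 1.5; 0.1 0.1 -18.5 0 0 1.5"
}}

```text
time: 2.37
tool_pos: [0.5889, -0.3795, 0.0586]
eef_rot: [-1.25, 1.183, 1.247]
wrist_force: [0.5, -0.4, -0.5]
finger_gap: 0.0872
```

{"name": "drive_tool", "arguments": {
  "increments": "0 0 0 0 0 0; 0 0 0 0 0 0; 0 0 0 0 0 0; 0 0 0 0 0 0; 0 0 0 0 0 0; 0 0 0 0 0 0; 0 0 0 0 0 0; 0 0 0 0 0 0",
  "claw": -1,
  "force": 25
}}

```text
time: 3.03
tool_pos: [0.5887, -0.3788, 0.0576]
eef_rot: [-1.249, 1.183, 1.248]
wrist_force: [4.5, 1.9, -1.4]
finger_gap: 0.0416
```

{"name": "drive_tool", "arguments": {
  "increments": "0 0 0 0 0 0; 0 0 0 0 0 0; 0 0 0 0 0 0; 0 0 0 0 0 0; 0 0 0 0 0 0; 0 0 0 0 0 0; 0 0 0 0 0 0; 0 0 0 0 0 0"
}}

```text
time: 3.7
tool_pos: [0.5898, -0.3788, 0.0576]
eef_rot: [-1.251, 1.182, 1.247]
wrist_force: [5.6, 0.1, -3.4]
finger_gap: 0.0381
```

```bash
python3 - <<'E'
from h import *
save('scene','s2',crop=(225,150,425,300),s=4);save('wrist','w2',s=1.5)
s=get_state();print(s['finger_gap'],s['wrist_force'],s['ft_torque'],s['time'])
E
```

```text
0.038119427318292244 [ 6.03889445  0.58406629 -2.83213275] [ 0.11880513 -1.43154348  0.05675416] 3.8
```

View pics/w2.png

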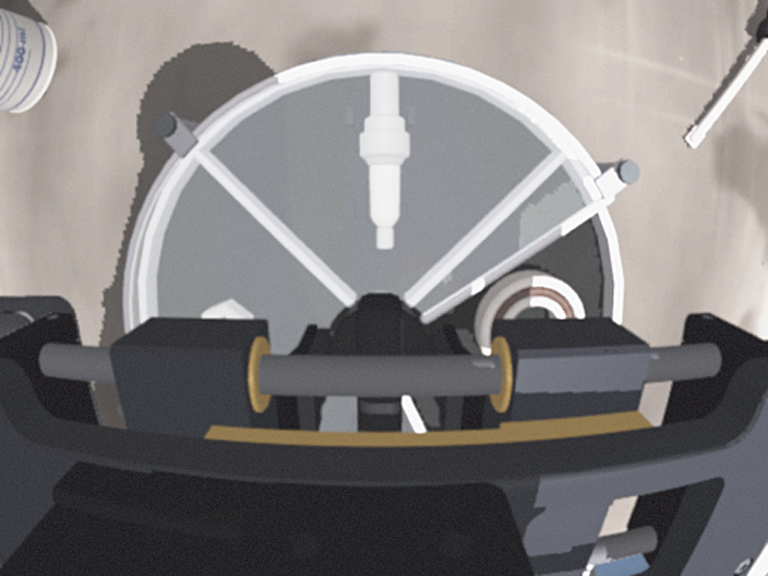

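The fingers have closed on the round hub (about 38 mm) just below the bar. I'll reopen, rise 7 mm and grip the bar itself.

{"name": "drive_tool", "arguments": {
  "increments": "0 0 0 0 0 0; 0 0 0 0 0 0; 0 0 0 0 0 0; 0 0 0.4 0 0 0; 0 0 0.7 0 0 0; 0 0 0.7 0 0 0",
  "claw": 0.15
}}

```text
time: 4.3
tool_pos: [0.5886, -0.3792, 0.0657]
eef_rot: [-1.25, 1.183, 1.248]
wrist_force: [-0.2, -0.1, 0.9]
finger_gap: 0.0497
```

{"name": "drive_tool", "arguments": {
  "increments": "0 0 0 0 0 0; 0 0 0 0 0 0; 0 0 0 0 0 0; 0 0 0 0 0 0; 0 0 0 0 0 0; 0 0 0 0 0 0; 0 0 0 0 0 0; 0 0 0 0 0 0; 0 0 0 0 0 0; 0 0 0 0 0 0",
  "claw": -1
}}

```text
time: 5.13
tool_pos: [0.5899, -0.3787, 0.0645]
eef_rot: [-1.251, 1.182, 1.247]
wrist_force: [5.8, 0.2, -2.8]
finger_gap: 0.0158
```

{"name": "drive_tool", "arguments": {
  "increments": "0 0 0 0 0 -3; 0 0 0 0 0 -9; 0 0 0 0 0 -15; 0 0 0 0 0 -21; 0 0 0 0 0 -28; 0 0 0 0 0 -35; 0 0 0 0 0 -42; 0 0 0 0 0 -49; 0 0 0 0 0 -56; 0 0 0 0 0 -63; 0 0 0 0 0 -70; 0 0 0 0 0 -77; 0 0 0 0 0 -84; 0 0 0 0 0 -91; 0 0 0 0 0 -97; 0 0 0 0 0 -102; 0 0 0 0 0 -105; 0 0 0 0 0 -106; 0 0 0 0 0 -106; 0 0 0 0 0 -106"
}}

```text
time: 6.8
tool_pos: [0.5894, -0.3781, 0.0645]
eef_rot: [0.176, 1.562, -0.176]
wrist_force: [4.7, 3.6, -2.8]
finger_gap: 0.0159
```

{"name": "drive_tool", "arguments": {
  "increments": "0 0 0 0 0 0; 0 0 0 0 0 0; 0 0 0 0 0 0; 0 0 0 0 0 0; 0 0 0 0 0 0; 0 0 0 0 0 0; 0 0 0 0 0 0; 0 0 3 0 0 0; 0 0 7 0 0 0; 0 0 11 0 0 0; 0 0 15 0 0 0; 0 0 17.5 0 0 0; 0 0 17.5 0 0 0; 0 0 17.5 0 0 0",
  "claw": 1
}}

```text
time: 7.97
tool_pos: [0.5891, -0.3791, 0.2421]
eef_rot: [0.176, 1.559, -0.177]
wrist_force: [-0.0, -0.5, -1.5]
finger_gap: 0.0864
```

```bash
python3 - <<'E'
from h import *
import pickle
m=camera_model('wrist');pickle.dump(m,open('w3.pkl','wb'));save('wrist','w3',s=1.5)
s=get_state();M=R.from_rotvec(s['eef_rot']).as_matrix();print(s['tool_pos'],np.degrees(np.arctan2(M[1,1],M[0,1])),s['qpos'])
E
```

```text
[ 0.58832689 -0.37850892  0.23966339] 77.08727520249735 [-3.41567242e-01  5.05382999e-01  2.44887846e-01 -7.61981167e-04
 -1.30998686e+00 -1.45440241e+00]
```

View pics/w3.png

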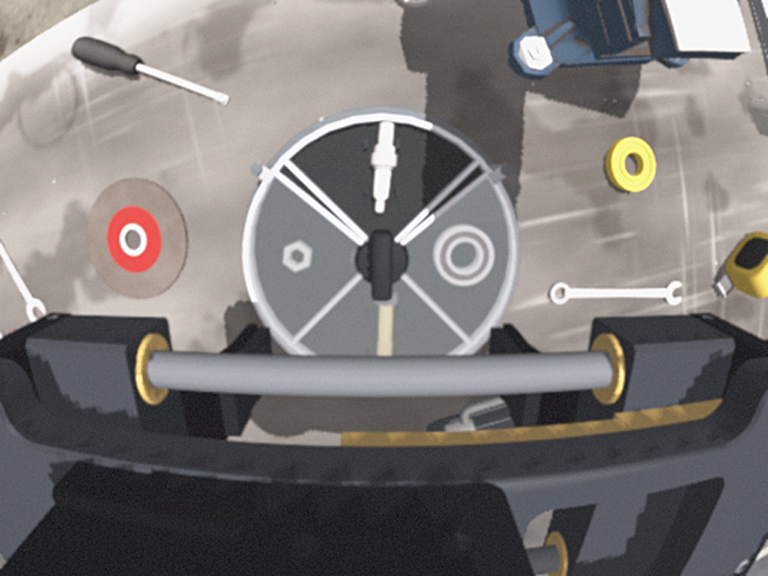

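The plug pocket now stands in the opening: plug at (383,165), posts symmetric at (258,170) and (503,172). I'll measure it.

```bash
sed -e "s/w1.pkl/w3.pkl/" -e '/^ring=/,$d' m2.py > m3.py; cat >> m3.py <<'E'
c=np.array([.5875,-.3795])
for n,p in dict(post2=(257,168,.06),post4=(504,171,.06),hub=(381,260,.06),plugtip=(380,210,.031),plugmid=(383,165,.031),plugout=(386.5,125,.031),nut=(297,256,.032),bear=(463,255,.035),k0=(382,231,.086),k1=(381.5,299,.086),w1=(362,240,.034),w1b=(284,163,.034),w2=(400,238,.034),w2b=(478,163,.034)).items():
    q=P(*p);d=q-c;print(n,q.round(4),'r',np.hypot(*d).round(4),'az',np.degrees(np.arctan2(d[1],d[0])).round(1))
E
python3 m3.py
```

```text
post2 [ 0.4934 -0.4565] r 0.1216 az -140.7
post4 [ 0.5388 -0.268 ] r 0.1217 az 113.6
hub [ 0.5876 -0.3782] r 0.0013 az 86.1
plugtip [ 0.5511 -0.3707] r 0.0374 az 166.4
plugmid [ 0.5148 -0.3598] r 0.0753 az 164.9
plugout [ 0.4825 -0.3495] r 0.1092 az 164.1
nut [ 0.5731 -0.4489] r 0.0709 az -101.8
bear [ 0.6033 -0.31  ] r 0.0713 az 77.2
k0 [ 0.5621 -0.3717] r 0.0265 az 163.0
k1 [ 0.6116 -0.3834] r 0.0244 az -9.1
w1 [ 0.5722 -0.391 ] r 0.0192 az -143.1
w1b [ 0.4933 -0.4397] r 0.1118 az -147.4
w2 [ 0.5776 -0.3595] r 0.0223 az 116.3
w2b [ 0.5293 -0.2817] r 0.1138 az 120.8
```

{"name": "drive_tool", "arguments": {
  "increments": "-3 0.7 -3 0 0 -1.5; -6 1.5 -6 0 0 -1.5; -7.4 1.8 -9 0 0 -1.5; -7.4 1.8 -12 0 0 -1.5; -7.4 1.8 -14.5 0 0 -1.5; -7.4 1.8 -16 0 0 -1.5; -7.4 1.8 -16 0 0 -1.5; -7.4 1.8 -16 0 0 -1.5",
  "claw": 0.2
}}

```text
time: 8.68
tool_pos: [0.5133, -0.3604, 0.0775]
eef_rot: [0.198, 1.566, -0.197]
wrist_force: [-0.1, -0.5, -0.3]
finger_gap: 0.0529
```

```bash
python3 - <<'E'
from h import *
im=snapshot('wrist')[:,:,::-1]; a=cv2.resize(im,None,fx=1.5,fy=1.5,interpolation=cv2.INTER_CUBIC)
s=snapshot('side')[:,:,::-1][190:310,230:430]
cv2.imwrite('pics/w4.png',cv2.resize(s,None,fx=4,fy=4,interpolation=cv2.INTER_CUBIC))
s=get_state();print(s['tool_pos'],s['finger_gap'])
E
```

```text
[ 0.51506037 -0.3611132   0.08012721] 0.05264745820736019
```

View pics/w4.png

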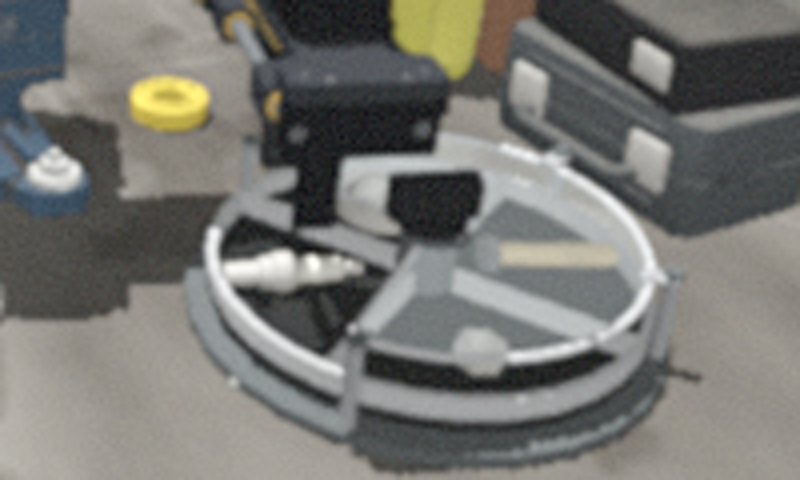

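The fingers are above the plug's middle and clear of the knob and guard. Descending to grip.

{"name": "drive_tool", "arguments": {
  "increments": "0 0 -1.5 0 0 0; 0 0 -3 0 0 0; 0 0 -4.2 0 0 0; 0 0 -5 0 0 0; 0 0 -5.5 0 0 0; 0 0 -5.6 0 0 0; 0 0 -5.6 0 0 0; 0 0 -5.6 0 0 0"
}}

```text
time: 9.45
tool_pos: [0.5151, -0.3611, 0.0242]
eef_rot: [0.197, 1.561, -0.198]
wrist_force: [-0.2, -0.3, 0.4]
finger_gap: 0.0521
```

{"name": "drive_tool", "arguments": {
  "increments": "0 0 0 0 0 0; 0 0 0 0 0 0; 0 0 0 0 0 0; 0 0 0 0 0 0; 0 0 0 0 0 0; 0 0 0 0 0 0; 0 0 0 0 0 0; 0 0 0 0 0 0; 0 0 0 0 0 0; 0 0 0 0 0 0",
  "claw": -1,
  "force": 15
}}

```text
time: 10.28
tool_pos: [0.5146, -0.3608, 0.0236]
eef_rot: [0.197, 1.562, -0.197]
wrist_force: [-0.6, 0.4, 0.8]
finger_gap: 0.0196
```

{"name": "drive_tool", "arguments": {
  "increments": "0 0 0.5 0 0 0; 0 0 1.5 0 0 0; 0 0 3 0 0 0; 0 0 5 0 0 0; 0 0 8 0 0 0; 0 0 11 0 0 0; 0 0 14 0 0 0; 0 0 17 0 0 0; 0 0 20 0 0 0; 0 0 23 0 0 0; 0 0 26 0 0 0; 0 0 28 0 0 0; 0 0 28 0 0 0; 0 0 28 0 0 0"
}}

```text
time: 11.45
tool_pos: [0.5148, -0.3608, 0.3059]
eef_rot: [0.197, 1.558, -0.198]
wrist_force: [0.5, -0.0, -1.0]
finger_gap: 0.0197
```

```bash
python3 - <<'E'
from h import *
a=snapshot('scene')[:,:,::-1]; b=snapshot('wrist')[:,:,::-1]
cv2.imwrite('pics/full_s5.png',a);cv2.imwrite('pics/full_w5.png',b)
a=cv2.resize(a[90:290,80:390],None,fx=2,fy=2,interpolation=cv2.INTER_CUBIC)
c=np.zeros((600,800,3),np.uint8);c[:400,:620]=a;c[400:,:]=cv2.resize(b,None,fx=.52,fy=.52)[:200].repeat(1,0) if 0 else 0
c[400:592,:256]=cv2.resize(b,(256,192))
cv2.imwrite('pics/s5.png',c)
s=get_state();print(s['tool_pos'],s['finger_gap'],s['qpos'])
E
```

```text
[ 0.51393285 -0.36035865  0.30283253] 0.01964505528081746 [-3.54452365e-01  3.50106747e-01  1.54881392e-01 -7.20157774e-04
 -1.37709664e+00 -1.46775056e+00]
```

View pics/s5.png

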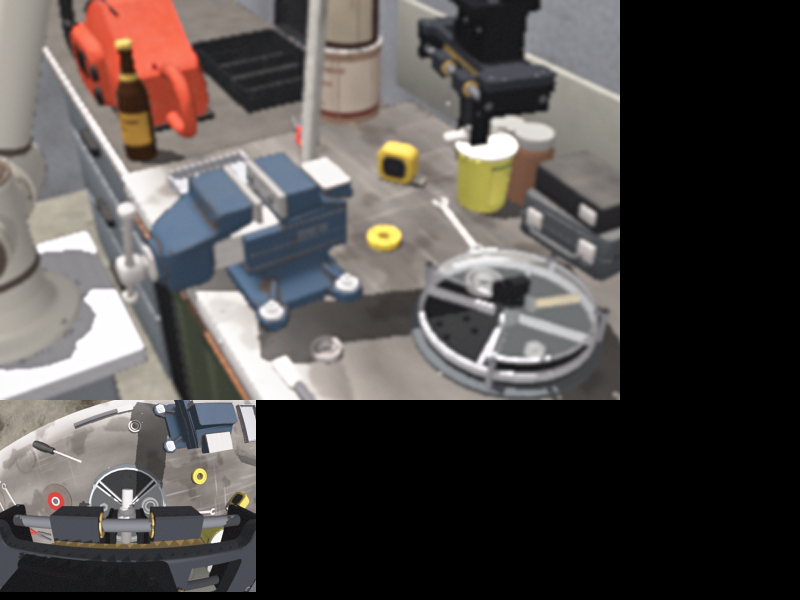

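The plug is held at z 0.30. The tray's pale rim shows behind the vice, at crop (170-230,155-180). There's a bottle and a lamp pole near it.

```bash
python3 - <<'E'
from h import *
m=camera_model('scene')
for n,p,z in[('tray back-left corner?',(170,180),.022),('tray far corner',(237,152),.022),('bottle base',(140,158),0),('pole base',(311,155),0),('bolt1',(270,312),.02),('bolt2',(347,284),.02),('vice top right',(350,175),.15),('vicetop left',(205,168),.15),('saw low',(185,132),0.02),('white can',(350,115),0),('black grate',(250,105),0)]:
    print(n,onz(m,80+p[0]/2,90+p[1]/2,z).round(3))
E
```

```text
tray back-left corner? [0.312 0.206 0.022]
tray far corner [0.456 0.241 0.022]
bottle base [0.299 0.353 0.   ]
pole base [0.59  0.194 0.   ]
bolt1 [ 0.317 -0.205  0.02 ]
bolt2 [ 0.439 -0.206  0.02 ]
vice top right [ 0.489 -0.131  0.15 ]
vicetop left [ 0.314 -0.004  0.15 ]
saw low [0.4   0.375 0.02 ]
white can [0.744 0.309 0.   ]
black grate [0.58  0.465 0.   ]
```

{"name": "drive_tool", "arguments": {
  "increments": "0 1 1 0 0 0; 0 3 2 0 0 1; -0.5 6 3 0 0 3; -1 9 4 0 0 5; -1.7 12 4 0 0 7; -2.4 15.5 4 0 0 9; -3.2 19 4 0 0 11; -4 22.5 4 0 0 13; -4.9 26 4 0 0 15; -5.8 29.5 4 0 0 17; -6.7 33 4 0 0 19; -7.6 36.5 4 0 0 21; -8.5 40 4 0 0 23; -9.4 43.5 4 0 0 25; -10.4 46.5 4 0 0 27; -11.3 49 4 0 0 29; -12 51.3 4 0 0 29; -12.4 52.7 4 0 0 29; -12.4 53 4 0 0 29; -12.4 53 4 0 0 29"
}}

```text
time: 13.22
tool_pos: [0.3899, 0.1699, 0.3433]
eef_rot: [-0.202, 1.562, 0.201]
wrist_force: [0.2, -0.8, -0.1]
finger_gap: 0.0193
```

```bash
python3 - <<'E'
from h import *
import pickle
m=camera_model('wrist');pickle.dump(m,open('w6.pkl','wb'));save('wrist','w6',s=1.5);save('side','d6')
s=get_state();M=R.from_rotvec(s['eef_rot']).as_matrix();print(s['tool_pos'],np.degrees(np.arctan2(M[1,1],M[0,1])),s['qpos'],s['finger_gap'])
E
```

```text
[0.39034954 0.16882188 0.34341321] 104.60448582866582 [ 7.93500295e-01 -3.65516693e-02 -2.15960965e-01  1.39475402e-04
 -1.39229595e+00 -2.10942529e+00] 0.01990155443459881
```

View pics/w6.png

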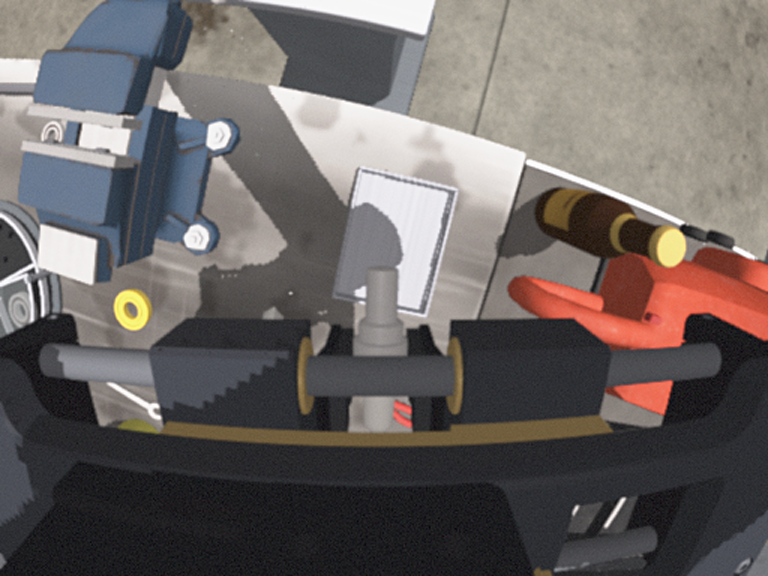

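Wrist view: plug held. The empty tray has rim corners at (360,168), (457,187), (428,317) and (334,298). The vice is well to the left, and the bottle and saw are to the right.

```bash
sed -e "s/w1.pkl/w6.pkl/" -e '/^ring=/,$d' m2.py > m6.py; cat >> m6.py <<'E'
C=np.array([P(x,y,.022) for x,y in[(360,168),(458,187),(428,317),(334,298)]])
print(C.round(3),'centre',C.mean(0).round(4))
for i in range(4):
    d=C[(i+1)%4]-C[i];print(np.hypot(*d).round(3),np.degrees(np.arctan2(d[1],d[0])).round(1))
print('saw/bottle/vice',P(512,288,.08),P(660,245,.25),P(222,135,.03),P(235,235,.03))
E
python3 m6.py
```

```text
[[0.32  0.129]
 [0.312 0.237]
 [0.462 0.246]
 [0.467 0.137]] centre [0.3902 0.1873]
0.108 94.3
0.151 3.3
0.109 -87.2
0.148 -177.1
saw/bottle/vice [0.39460826 0.31014877] [0.31095829 0.3433598 ] [ 0.317681   -0.02841512] [0.42327837 0.01184589]
```

{"name": "drive_tool", "arguments": {
  "increments": "0 0.2 0 0 0 5; 0 0.4 0 0 0 11; 0 0.6 0 0 0 18; 0 0.8 0 0 0 25; 0 1 0 0 0 32; 0 1.2 0 0 0 39; 0 1.4 0 0 0 46; 0 1.6 0 0 0 53; 0 1.6 -1 0 0 60; 0 1.6 -3 0 0 66; 0 1.6 -6 0 0 72; 0 1.6 -9 0 0 76; 0 1.6 -12 0 0 79; 0 1.6 -15 0 0 79; 0 1.6 -18 0 0 79; 0 1.6 -21 0 0 79; 0 1.6 -23 0 0 79; 0 1.6 -24 0 0 79; 0 1.6 -24 0 0 79; 0 1.6 -24 0 0 79"
}}

```text
time: 14.98
tool_pos: [0.3909, 0.1844, 0.1035]
eef_rot: [-1.255, 1.181, 1.254]
wrist_force: [1.0, 0.3, -0.1]
finger_gap: 0.0198
```

```bash
python3 - <<'E'
from h import *
import pickle
m=camera_model('wrist');pickle.dump(m,open('w7.pkl','wb'));save('wrist','w7',s=1.5)
s=get_state();M=R.from_rotvec(s['eef_rot']).as_matrix();print(s['tool_pos'],np.degrees(np.arctan2(M[1,1],M[0,1])),s['qpos'],s['finger_gap'],s['wrist_force'])
E
```

```text
[0.39132691 0.18503486 0.10420536] -176.4494673258177 [ 8.20110473e-01  1.95322096e-01 -6.10058236e-01  5.97778847e-04
 -7.64448393e-01 -7.58573063e-01] 0.019493948038656936 [ 0.32589097 -0.38508818  0.00550497]
```

View pics/w7.png

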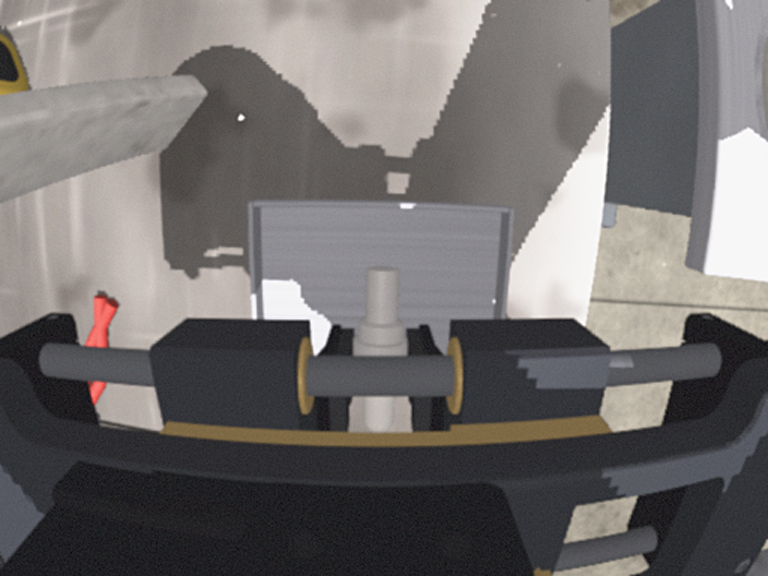

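The tray is aligned and centred under the plug. Lowering slowly.

{"name": "drive_tool", "arguments": {
  "increments": "0 0 -2 0 0 0; 0 0 -4 0 0 0; 0 0 -6 0 0 0; 0 0 -7.5 0 0 0; 0 0 -8.5 0 0 0; 0 0 -9 0 0 0; 0 0 -9.1 0 0 0; 0 0 -9.1 0 0 0; 0 0 -9.1 0 0 0"
}}

```text
time: 15.78
tool_pos: [0.3913, 0.1858, 0.0135]
eef_rot: [-1.255, 1.176, 1.255]
wrist_force: [0.5, -0.4, -1.1]
finger_gap: 0.02
```

{"name": "drive_tool", "arguments": {
  "increments": "0 0 -0.1 0 0 0; 0 0 -0.2 0 0 0; 0 0 -0.2 0 0 0; 0 0 -0.2 0 0 0"
}}

```text
time: 16.12
tool_pos: [0.3906, 0.1853, 0.0107]
eef_rot: [-1.255, 1.178, 1.255]
wrist_force: [-0.1, -0.1, -1.0]
finger_gap: 0.0198
```

{"name": "drive_tool", "arguments": {
  "increments": "0 0 -0.1 0 0 0; 0 0 -0.1 0 0 0; 0 0 -0.1 0 0 0"
}}

```text
time: 16.37
tool_pos: [0.3905, 0.1852, 0.0095]
eef_rot: [-1.255, 1.179, 1.255]
wrist_force: [-0.1, 0.8, -0.6]
finger_gap: 0.0197
```

{"name": "drive_tool", "arguments": {
  "increments": "0 0 -0.1 0 0 0; 0 0 -0.1 0 0 0; 0 0 -0.1 0 0 0"
}}

```text
time: 16.62
tool_pos: [0.3905, 0.1851, 0.0085]
eef_rot: [-1.255, 1.179, 1.255]
wrist_force: [-0.2, 0.4, 0.2]
finger_gap: 0.0199
```

{"name": "drive_tool", "arguments": {
  "increments": "0 0 -0.1 0 0 0; 0 0 -0.1 0 0 0; 0 0 -0.1 0 0 0"
}}

```text
time: 16.87
tool_pos: [0.3905, 0.1852, 0.0075]
eef_rot: [-1.255, 1.179, 1.255]
wrist_force: [-0.1, -0.4, -0.1]
finger_gap: 0.0196
```

{"name": "drive_tool", "arguments": {
  "increments": "0 0 -0.1 0 0 0; 0 0 -0.1 0 0 0; 0 0 -0.1 0 0 0; 0 0 -0.1 0 0 0"
}}

```text
time: 17.2
tool_pos: [0.3906, 0.1853, 0.0066]
eef_rot: [-1.255, 1.179, 1.255]
wrist_force: [0.8, 1.0, 1.2]
finger_gap: 0.0198
```

{"name": "drive_tool", "arguments": {
  "increments": "0 0 -0.05 0 0 0; 0 0 -0.05 0 0 0; 0 0 -0.05 0 0 0"
}}

```text
time: 17.45
tool_pos: [0.3907, 0.1853, 0.0064]
eef_rot: [-1.256, 1.178, 1.255]
wrist_force: [-1.0, -0.3, 5.0]
finger_gap: 0.0199
```

{"name": "drive_tool", "arguments": {
  "increments": "0 0 -0.05 0 0 0; 0 0 -0.05 0 0 0; 0 0 -0.05 0 0 0"
}}

```text
time: 17.7
tool_pos: [0.3907, 0.1853, 0.0063]
eef_rot: [-1.256, 1.178, 1.255]
wrist_force: [-2.2, -0.1, 8.7]
finger_gap: 0.0198
```

{"name": "drive_tool", "arguments": {
  "increments": "0 0 0.05 0 0 0; 0 0 0.05 0 0 0; 0 0 0.05 0 0 0; 0 0 0.05 0 0 0; 0 0 0.05 0 0 0; 0 0 0.05 0 0 0; 0 0 0.05 0 0 0",
  "claw": 0.1
}}

```text
time: 18.28
tool_pos: [0.3905, 0.1852, 0.0059]
eef_rot: [-1.255, 1.179, 1.255]
wrist_force: [0.1, -0.6, 0.6]
finger_gap: 0.0467
```

{"name": "drive_tool", "arguments": {
  "increments": "0 0 0.5 0 0 0; 0 0 1.5 0 0 0; 0 0 3 0 0 0; 0 0 5 0 0 0; 0 0 8 0 0 0; 0 0 11 0 0 0; 0 0 14 0 0 0; 0 0 17 0 0 0; 0 0 19 0 0 0; 0 1 20 0 0 0; 0 3 20 0 0 0; 0 4 20 0 0 0; 0 4 20 0 0 0; 0 4 20 0 0 0"
}}

```text
time: 19.45
tool_pos: [0.39, 0.2249, 0.2054]
eef_rot: [-1.256, 1.181, 1.256]
wrist_force: [-0.4, 0.1, 0.7]
finger_gap: 0.0477
```

```bash
python3 - <<'E'
from h import *
import pickle
m=camera_model('wrist');pickle.dump(m,open('w8.pkl','wb'))
w=snapshot('wrist')[:,:,::-1];s=snapshot('scene')[:,:,::-1]
c=np.zeros((600,800,3),np.uint8)
c[:285,:512]=cv2.resize(w[50:335],(512,285))
c[290:590,:440]=cv2.resize(s[180:330,200:420],(440,300),interpolation=cv2.INTER_CUBIC)
cv2.imwrite('pics/w8.png',c)
s=get_state();print(s['tool_pos'],s['finger_gap'],s['wrist_force'],s['time'])
E
```

```text
[0.39002939 0.22438204 0.20535237] 0.047913247308469444 [ 0.08252281  0.1880656  -0.76818339] 19.55
```

View pics/w8.png

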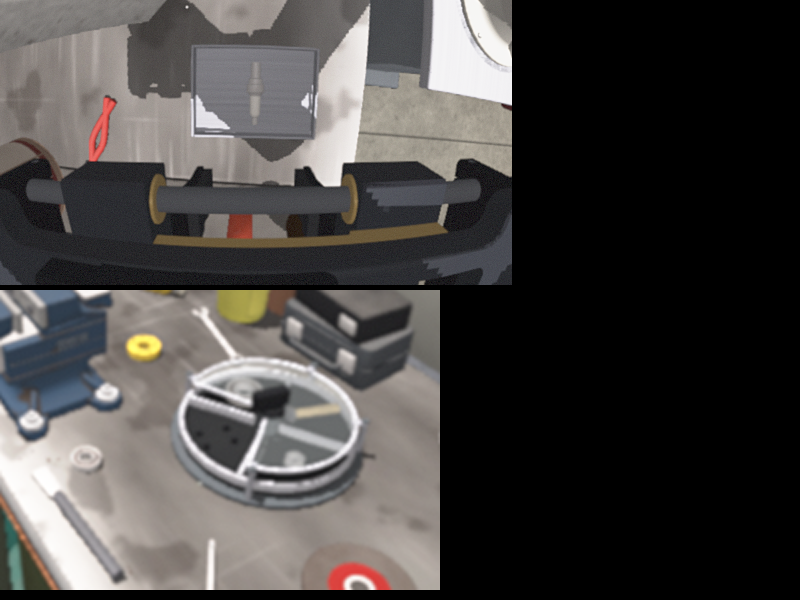

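The plug lies flat in the middle of the tray at (255,92). The carousel's opening pocket is empty, and the bearing, bolt and nut are still in place. The robot is clear of everything, so I'm handing in.

```bash
python3 -c "
from rig import *
print(sign_off())"
```

```text
the job is handed in; nothing more can be done
None
```

The spark plug is lying flat in the middle of the steel tray, released, and I handed the job in at about 19.6 s of the 72 s allowed.

- **Carousel:** I turned it about 106° clockwise by its bar knob and let go. The plug's pocket then stood within about 1° of the middle of the opening. The plug itself looked 1–2° off its radial line.
- **Plug:** I gripped it at its middle, lifted it out through the opening and lowered it until it touched the tray floor at about 9 N. Then I backed off 0.5 mm and opened the fingers.
- **Last checks:** The final pictures show the plug inside the tray, the opening pocket empty, and the bolt, bearing and nut still in their pockets. The wrist force was near zero with the robot clear of everything.
- **What went wrong on the way:** My first grip on the knob closed on the round hub below the bar, with about 6 N at the wrist. I reopened, rose 7 mm and gripped the bar before turning.
- **Measurements that disagreed:** In the first scene view the posts fitted a circle 5–8 mm off the stated radius. I used the closer wrist view instead, which matched the given sizes to about 5 mm.

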